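# Knock the moulded casting out of the stand with the mallet

### The job

A finished casting is still held in the knock-out stand. Take the small mallet, bring the face of its head down on the stand's spring-loaded pin and drive the pin right down with it, so that the casting drops into the tray under the stand; do not push the pin with the gripper. Then put the mallet back down on the case top, clear of the stand, let go of it, and leave the tray and the other things where they are.

Things in the scene. Friction and masses are not known exactly. Their poses are not given: they have to be found in the camera images.
- mallet: small mallet, about 0.28 kg, nearly all in the head: round, 42 mm across, 56 mm high, steel middle, black plastic faces, standing on one face; a pale wooden handle, 18 mm wide, 22 mm high, sticks out level from it. Origin: centre of the lower (striking) face; z: up through the head; x: along the handle, which ends 125 mm from the head axis, centre line 28 mm above the origin
- mallet_grip (a point): point on the centre line of the mallet's handle, 50 mm from the head's axis (29 mm from the head's side), 28 mm above the striking face; the handle is 18 mm wide here
- stand: knock-out stand, fixed: aluminium block 90 x 160 mm, its top 110 mm above the case top, on two grey side plates, open front and back; feet reach 95 mm to either side. In the middle a bridge plate (56 x 70 mm, top at 116 mm) and a round spring housing (33 mm wide, top at 124 mm) guide the pin. Origin: on the case top under the pin; x: through the open ends, y: to the side plates
- pin_top (a point): centre of the top of the pin's round steel head, 34 mm in diameter and 10 mm thick, 155 mm above the case top when it is up
- pin (a joint): how far the pin is pressed down, m: 0 up, 0.020 fully down; a spring returns it (about 2.5 N at first, some 5 to 10 N more while the casting is being pushed out). The casting comes free at about 0.010
- casting: flat gear-shaped moulded part, 34 mm across and 7 mm thick, lying level in the bore of the block under the pin (mostly hidden), carried by two small sprung flaps. Origin: centre of its underside
- tray: black open tray, 144 x 118 mm, 67 mm high, low front wall (41 mm), loose on the case top under the block between the side plates; floor 2 mm thick. Origin: centre of its underside, x along its length (low front wall at -x)
- mould_half_clover: bystander: aluminium mould half, 69 x 87 x 21 mm, loose on the case top; origin under its centre
- sprue_cone: bystander: black plastic sprue, a cone 38 mm wide with a thin stem, 52 mm high, standing loose; origin under its centre
- mould_plate: bystander: plain aluminium mould plate, 60 x 60 x 12 mm, loose on the case top; origin under its centre

How it is judged:
On the way:
1. the pin is driven down (at least 12 mm of its 20 mm) with the mallet on it (value of joint pin above 0.012 m and contact force between mallet and pin above 0.5 N).
At the end, for the whole second after the job is handed in: The casting lies at rest inside the tray; the pin has sprung back up (within 3 mm); the mallet rests on the case top, standing or lying, not touching the stand or the tray, its head at least 110 mm from the pin's axis; the tray is within 30 mm of where it was (x of casting in the frame of tray between -0.062 and 0.067 m and y of casting in the frame of tray between -0.054 and 0.054 m and z of casting in the frame of tray between -0.005 and 0.04 m and linear speed of each of casting, mallet below 0.02 m/s and value of joint pin below 0.003 m and height (world z) of mallet between -0.01 and 0.05 m and height (world z) of mallet_grip below 0.045 m and horizontal distance between mallet and stand above 0.11 m and contact force between mallet and tray below 0.05 N and contact force between mallet and stand below 0.05 N and distance of tray from where it was at the start of the episode below 0.03 m).
It fails at once if the robot itself pushes the pin (more than 2 N) (contact force between the arm and pin above 2 N).
It fails at once if the fingers push the pin (more than 2 N) (contact force between the fingers and pin above 2 N).
It fails at once if the mould half clover is moved more than 40 mm (distance of mould_half_clover from where it was at the start of the episode above 0.04 m).
It fails at once if the sprue cone is moved more than 40 mm (distance of sprue_cone from where it was at the start of the episode above 0.04 m).
It fails at once if the mould plate is moved more than 40 mm (distance of mould_plate from where it was at the start of the episode above 0.04 m).
It also fails if it takes over 51 s, if anything falls off the work surface, if the arm or the gripper's body presses on something with over 40 N, if the wrist force passes 120 N, or if a joint passes its speed limit or range.

### The arm

A 6-joint arm with a two-finger parallel gripper is mounted at the origin on a cart in front of the work surface, level with it; the furniture and walls round the work are solid. World frame = base frame: x ahead of the robot, y to its left, z up, the work surface at z = 0. Lengths are in m, angles in rad, forces in N, time in s.
With the tool pointing down it reaches from about 0.375 to 0.9 m from the base axis. Payload 3.1 kg.
Tool frame: the origin (TCP) lies between the finger pads; the fingertips stand 19 mm ahead of it and the grasp point (between the pads) is the TCP; z points along the fingers, y is the line along which they close (so a half turn about z gives the same grasp; the last joint's range is limited). The gripper opens to 87 mm and grips with 3 to 60 N. Pads are 19 mm wide; open, the fingers measure 117 mm over their backs; the gripper's body (75 mm by 190 mm) begins 51 mm behind the grasp point.
Start: joints at [0.944, 0.527, 1.433, -0, 1.181, -0.178], TCP at [0.271, 0.563, 0.242] pointing down, gripper open.
Joint ranges: [-3.08, 3.08], [-0.75, 2.2], [0.22, 2.44], [-1.43, 4.57], [0, 2.65], [-2.85, 2.85]. Speed limits (rad/s): [2.79, 2.79, 3.14, 3.14, 3.14, 3.14].

### API

Orientations are given as a unit quaternion [x, y, z, w].
In Python, from rig import telemetry, viewer, hand_in gives the robot as it stands. The module is installed in compiled form; this text tells all that it offers.
- The arm moves only by the shell command python3 -m creep 'ROWS' [FORCE]. ROWS is JSON, a list of rows, each an object with "translation": the shift along the tool's x, y, z in mm, a list of three; "roll": the turn about the tool's z in degrees; "gripper": the finger opening in mm, from 0 to 87. In form: [{"translation": [tx, ty, tz], "roll": roll, "gripper": gripper}, ...]. A call has 1 to 5 rows; each row is the pose to reach, as a shift and turn from the pose commanded when the call began, along the tool's axes at that moment; what a row does not reach only later rows make up. A row lasts 1/12 s, in which the tool goes at most 41.7 mm and 7.16 degrees, less where a joint would pass 70% of its speed; a pose out of reach is approached as far as the arm can. A call with a gripper value outside its range is refused whole. The fingers move at their own pace and stop on an object; FORCE is the grip in N (left out, the last holds). Time passes only in rows, so rows that repeat a pose let the fingers close. It gives the time, the measured TCP pose, the force, the opening and the grip force at its end, in the units of the state.
- telemetry.get_obs(): the state, without advancing time (a new reading comes with each control period).
- viewer.camera(name): name is "side" or "top" or "wrist"; returns the picture (400x640x3 uint8, blue, green, red); there is no depth.
- viewer.camera_info(name): a dict with "intrinsics" (3x3 intrinsics, pixels), "rvec" (rotation vector, rad) and "tvec" (3), from world to camera coordinates, as OpenCV has them; the wrist camera has in their place "hand_eye" (4x4, takes a point from camera to tool coordinates, whose origin is the TCP and whose axes are the flange's). Camera axes: x right, y down, z forward; pixel columns grow to the right and rows downward; lengths in m; the calibration is good to about 2 mm. A picture is of the moment at which its call begins: read the wrist's pose just before it. camera_info takes no time and is no camera call.
- hand_in(): hands the job in; it is judged then, once.
Trained networks look in the newest picture that a camera, given by its name, has taken for a name from the list of things; names that differ only in an ending like _2 or _b are one class to them, and where a whole thing is asked for, a point or a joint stands for the part that bears it (a point fixed in the world has none). Each returns a list of dicts, best first, with "p" (0 to 1); they miss things now and then, are a little off and sometimes report something else, mostly with a low value. They report only what shows in the picture. A call takes as long as a camera call.
- viewer.recognise(camera, thing): "bbox" ([left, top, width, height] in pixels, round what is visible of it).
The state is a dict: "time": time; "q": joint angles; "joint_velocities": joint speeds; "joint_torque": joint torques, N m; "position": TCP position; "tool_rot": TCP orientation; "ft_force": force on the tool from outside, world axes, zero at the start; "moment": the same for the moment, N m; "grip_width": finger opening in m; "grip_force": force on a finger pad.
Only numpy, scipy, OpenCV 4.12 (cv2) and the standard library are available. Lean on these libraries where they do the work, as an engineer would, in place of code of your own. Each camera call takes 0.05 s, during which the arm holds its last target. There are 200 camera calls.

## Working session

There is one attempt and no reset: what is moved stays moved. The work goes in short steps, Python scripts to look and compute and a shell command to move; the robot and the scene stay as the last step left them, time stands still between calls to the robot, and variables do not carry over. Pictures are saved under pics/ and viewed, at most 12 in all, crops included, and the job is handed in when it is done.

```bash
mkdir -p pics; cat > h.py <<'E'
import numpy as np, cv2
from rig import telemetry, viewer
from scipy.spatial.transform import Rotation as R
def cam(name):
    i=viewer.camera_info(name); K=np.array(i["intrinsics"],float)
    if name=="wrist":
        o=telemetry.get_obs(); T=np.eye(4); T[:3,:3]=R.from_quat(o["tool_rot"]).as_matrix(); T[:3,3]=o["position"]
        C=T@np.array(i["hand_eye"]); return K,C[:3,:3],C[:3,3]
    Rm=cv2.Rodrigues(np.array(i["rvec"],float))[0]; return K,Rm.T,-Rm.T@np.array(i["tvec"],float).ravel()
def atz(c,uv,z):
    K,Rc,p=c; d=Rc@np.linalg.solve(K,[uv[0],uv[1],1]); return p+d*(z-p[2])/d[2]
def proj(c,P):
    K,Rc,p=c; v=K@Rc.T@(np.array(P)-p); return v[:2]/v[2]
def totool(v):
    return R.from_quat(telemetry.get_obs()["tool_rot"]).inv().apply(v)*1000
E
python3 - <<'E'
from h import *
o=telemetry.get_obs(); print({k:np.round(v,3) for k,v in o.items()})
print(R.from_quat(o["tool_rot"]).as_matrix().round(3))
ims=[]
for n in ["top","side"]:
    im=viewer.camera(n); cv2.imwrite(f"pics/{n}0.png",im); c=cam(n); print(n,c[2].round(3))
    for t in ["mallet","mallet_grip","stand","pin_top","tray","mould_half_clover","sprue_cone","mould_plate"]:
        r=viewer.recognise(n,t)[:2]
        print(t,[(round(x["p"],2),np.round(x["bbox"]).tolist(),atz(c,[x["bbox"][0]+x["bbox"][2]/2,x["bbox"][1]+x["bbox"][3]/2],0.03).round(3).tolist()) for x in r])
E
```

```text
{'time': np.float64(0.0), 'q': array([ 0.943,  0.528,  1.434, -0.   ,  1.181, -0.179]), 'joint_velocities': array([-0.001, -0.001, -0.001,  0.002, -0.001, -0.001]), 'joint_torque': array([  0.   , -44.004, -17.659,   0.063,   0.058,  -0.   ]), 'position': array([0.271, 0.563, 0.241]), 'tool_rot': array([ 0.223,  0.975, -0.001, -0.   ]), 'ft_force': array([-0.537,  0.2  , -0.237]), 'moment': array([0.048, 0.02 , 0.032]), 'grip_force': np.float64(0.0), 'grip_width': np.float64(0.087)}
[[-0.901  0.434 -0.001]
 [ 0.434  0.901 -0.002]
 [ 0.    -0.002 -1.   ]]
top [ 0.422 -0.005  0.985]
mallet [(0.86, [265.0, 148.0, 70.0, 28.0], [0.558, 0.046, 0.03])]
mallet_grip [(0.63, [260.0, 150.0, 74.0, 26.0], [0.556, 0.05, 0.03])]
stand [(0.77, [337.0, 121.0, 100.0, 62.0], [0.576, -0.13, 0.03])]
pin_top [(0.52, [386.0, 136.0, 17.0, 19.0], [0.589, -0.144, 0.03])]
tray [(0.63, [351.0, 107.0, 71.0, 82.0], [0.584, -0.129, 0.03])]
mould_half_clover [(0.76, [218.0, 202.0, 46.0, 52.0], [0.428, 0.162, 0.03])]
sprue_cone [(0.5, [212.0, 150.0, 18.0, 18.0], [0.566, 0.204, 0.03])]
mould_plate [(0.94, [409.0, 218.0, 33.0, 37.0], [0.407, -0.202, 0.03]), (0.46, [384.0, 139.0, 24.0, 17.0], [0.586, -0.148, 0.03])]
side [1.113 0.327 0.594]
mallet [(0.73, [299.0, 245.0, 61.0, 53.0], [0.566, 0.054, 0.03])]
mallet_grip [(0.72, [302.0, 251.0, 59.0, 46.0], [0.569, 0.06, 0.03])]
stand [(0.76, [206.0, 189.0, 96.0, 95.0], [0.548, -0.136, 0.03])]
pin_top [(0.52, [236.0, 186.0, 19.0, 22.0], [0.434, -0.245, 0.03])]
tray [(0.74, [210.0, 225.0, 54.0, 60.0], [0.615, -0.13, 0.03])]
mould_half_clover [(0.74, [389.0, 242.0, 35.0, 37.0], [0.463, 0.173, 0.03])]
sprue_cone [(0.86, [395.0, 296.0, 20.0, 28.0], [0.588, 0.214, 0.03]), (0.4, [237.0, 188.0, 17.0, 19.0], [0.433, -0.245, 0.03])]
mould_plate []
```

```bash
python3 - <<'E'
import cv2
a=cv2.imread("pics/top0.png")[90:270,190:450]; cv2.imwrite("pics/topc.png",cv2.resize(a,None,fx=3,fy=3,interpolation=2))
a=cv2.imread("pics/side0.png")[160:340,190:440]; cv2.imwrite("pics/sidec.png",cv2.resize(a,None,fx=3,fy=3,interpolation=2))
E
```

```text
(no output)
```

View pics/topc.png

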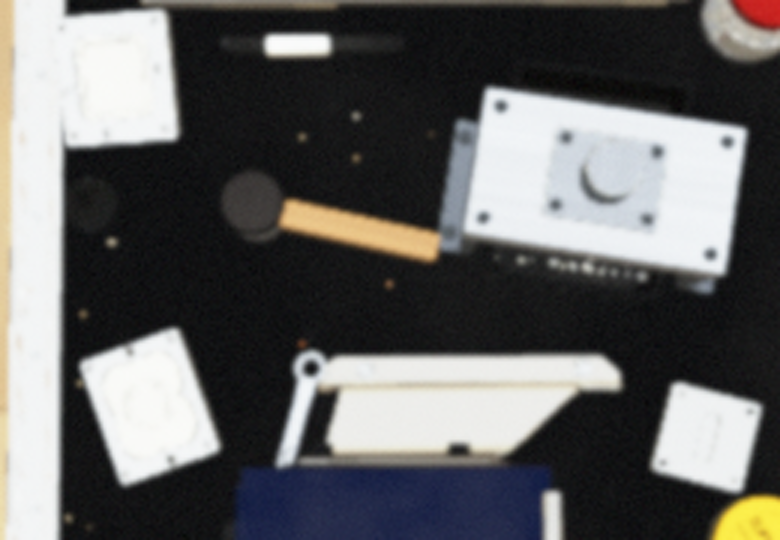

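View pics/sidec.png

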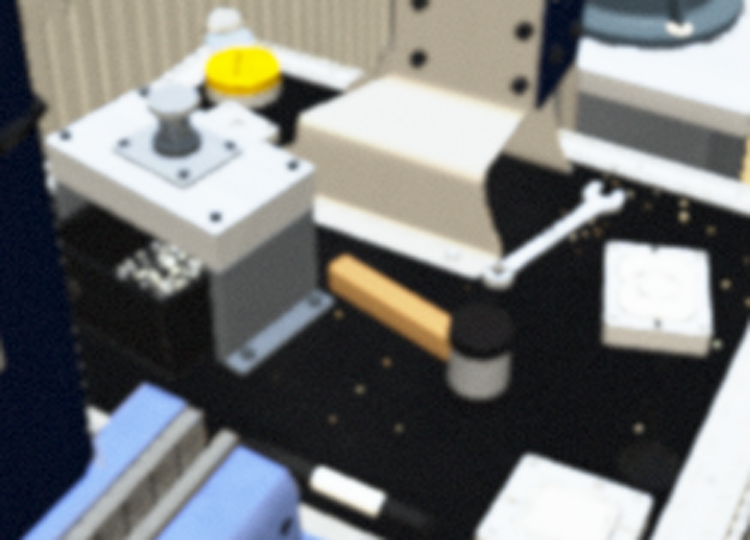

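```bash
python3 - <<'E'
from h import *
c=cam("top"); f=lambda u,v:[190+(u+.5)/3-.5,90+(v+.5)/3-.5]
H=atz(c,f(252,201),.056); E=atz(c,f(436,247),.039); P=atz(c,f(609,169),.155)
print("head",H,"end",E,np.linalg.norm((E-H)[:2]),"ang",np.degrees(np.arctan2(*(E-H)[[1,0]])),"pin",P)
co=[atz(c,f(*x),.110) for x in [(486,87),(747,128),(724,275),(465,236)]]
print("block ctr",np.mean(co,0),np.linalg.norm(co[0]-co[1]),np.linalg.norm(co[1]-co[2]))
s=cam("side"); fs=lambda u,v:[190+(u+.5)/3-.5,160+(v+.5)/3-.5]
print("side pin",proj(s,P),fs(174,98),"head",proj(s,H),fs(481,330), "base", proj(s,[0,0,0]))
for n in ("mould",): print(atz(c,f(148,405),.021),atz(c,f(92,205),.02),atz(c,f(705,437),.012))
im=np.vstack([cv2.imread("pics/top0.png")[:300],cv2.imread("pics/side0.png")[:300]])
for i,(n,cc) in enumerate([("top",c),("side",s)]):
  for x in (.2,.3,.4,.5,.6):
    for y in (-.2,0,.2):
      u=proj(cc,[x,y,0]); 
      if 0<u[1]<300: cv2.circle(im,(int(u[0]),int(u[1])+300*i),2,(0,0,255),-1)
cv2.imwrite("pics/both.png",im)
E
```

```text
head [0.56489432 0.09482324 0.056     ] end [ 0.53606253 -0.0251623   0.039     ] 0.12340097749576959 ang -103.51165248201258 pin [ 0.56709358 -0.12354063  0.155     ]
block ctr [ 0.5674446  -0.12753674  0.11      ] 0.16188530141049393 0.09190184436992077
side pin [249.06516098 192.07828319] [247.66666666666666, 192.33333333333334] head [349.86527834 268.13725242] [350.0, 269.6666666666667] base [401.78771769 159.40313619]
[0.43296128 0.16791525 0.021     ] [0.56839533 0.20726777 0.02      ] [ 0.4099376  -0.20526692  0.012     ]
```

View pics/both.png

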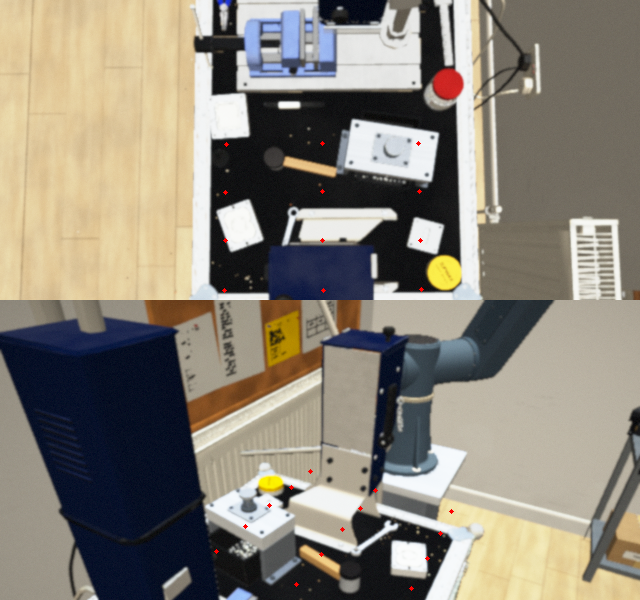

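```bash
python3 - <<'E'
from h import *
def tri(u1,u2):
    A=[];b=[]
    for n,u in (("top",u1),("side",u2)):
        K,Rc,p=cam(n); d=Rc@np.linalg.solve(K,[*u,1]); d/=np.linalg.norm(d); M=np.eye(3)-np.outer(d,d); A.append(M);b.append(M@p)
    x=np.linalg.lstsq(np.vstack(A),np.hstack(b),rcond=None)[0]
    return x.round(3), (proj(cam("top"),x)-u1).round(1),(proj(cam("side"),x)-u2).round(1)
print(tri((269,246),(380,52))); print(tri((374,246),(325,40)))
for z in (.2,.3,.4,.5): print(z,atz(cam("top"),(269,246),z).round(3),atz(cam("top"),(320,399),z).round(3))
print([proj(cam("side"),p).round() for p in ([0,0,0],[0,0,.2],[0,0,.3],[0,0,.4],[.271,.563,.242],[.27,.56,.4])])
E
```

```text
(array([0.404, 0.059, 0.406]), array([ 2.5, -1.1]), array([ 1.9, -0.2]))
(array([ 0.4  , -0.059,  0.411]), array([-3.6,  1.9]), array([-2.6, -0.3]))
0.2 [0.396 0.087 0.2  ] [0.154 0.005 0.2  ]
0.3 [0.399 0.075 0.3  ] [0.188 0.003 0.3  ]
0.4 [0.403 0.063 0.4  ] [0.222 0.002 0.4  ]
0.5 [0.406 0.051 0.5  ] [0.257 0.001 0.5  ]
[array([402., 159.]), array([410.,  94.]), array([415.,  57.]), array([421.,  15.]), array([679., 176.]), array([726.,  83.])]
```

```bash
python3 - <<'E'
from h import *
from rig import viewer
im=viewer.camera("wrist"); a=np.vstack([cv2.imread("pics/side0.png")]); b=cv2.resize(im,(320,200)); t=cv2.resize(cv2.imread("pics/top0.png"),(320,200))
cv2.imwrite("pics/s3.png",np.vstack([a,np.hstack([t,b])]))
E
```

```text
(no output)
```

View pics/s3.png

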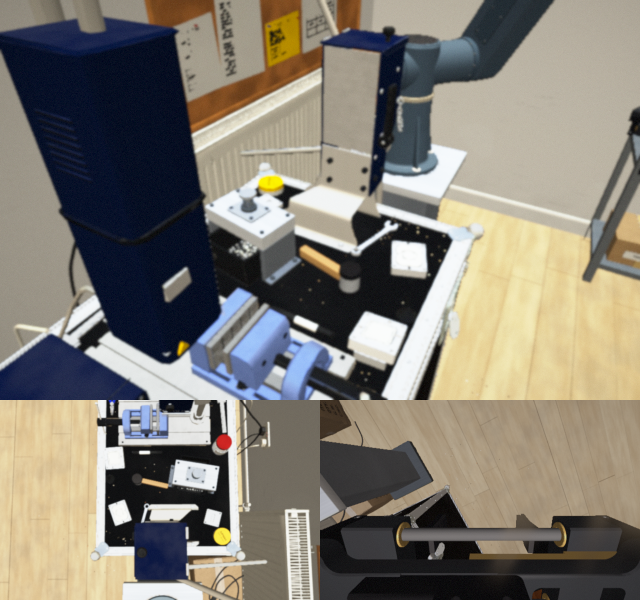

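The side and top views agree. The mallet head is at px (274,157) in the top view, handle towards the stand, and the pin head at (393,147). A column about 0.41 m high stands at x 0.27–0.40, y ±0.06, between the base and the work, so the arm must pass over it.

```bash
python3 -m creep '[{"translation":[-34,-14,-16],"roll":7,"gripper":60},{"translation":[-68,-28,-32],"roll":14,"gripper":60},{"translation":[-102,-42,-48],"roll":21,"gripper":60},{"translation":[-136,-56,-64],"roll":28,"gripper":60},{"translation":[-170,-70,-80],"roll":35,"gripper":60}]' 60
python3 - <<'E'
from h import *
o=telemetry.get_obs(); print(o["position"],o["q"].round(3),o["time"]); print(totool(np.array([.55,.25,.36])-o["position"]))
E
```

```text
time: 1.37
position: [0.3946, 0.425, 0.3224]
tool_rot: [0.508, 0.862, 0.0, 0.0]
ft_force: [-0.6, 0.1, -0.2]
grip_width: 0.0634
grip_force: 0.0
[0.39464579 0.42496597 0.32235714] [0.63  0.383 1.447 0.    1.311 0.124] 1.3667
[-228.31953479   51.16890922  -37.64224502]
```

```bash
python3 -m creep '[{"translation":[-37,8,-6],"roll":7,"gripper":60},{"translation":[-74,16,-12],"roll":14,"gripper":60},{"translation":[-111,24,-18],"roll":21,"gripper":60},{"translation":[-148,32,-24],"roll":28,"gripper":60},{"translation":[-185,40,-30],"roll":35,"gripper":60}]' 60
python3 - <<'E'
from h import *
from scipy.optimize import least_squares
o=telemetry.get_obs(); print(o["position"],o["q"].round(3),o["time"]); print(totool(np.array([.55,.20,.36])-o["position"]))
D=[([.944,.527,1.433,0,1.181],[.271,.563,.242]),([.63,.383,1.447,0,1.311],[.3946,.425,.3224]),(o["q"],o["position"])]
def f(p):
    r=[]
    for q,x in D:
        rr=np.sqrt(x[0]**2+x[1]**2-p[3]**2); r+=[p[0]*np.sin(q[1])+p[1]*np.sin(q[1]+q[2])-rr, p[2]+p[0]*np.cos(q[1])+p[1]*np.cos(q[1]+q[2])-x[2], np.arctan2(p[3],rr)-(np.arctan2(x[1],x[0])-q[0])]
    return r
s=least_squares(f,[.4,.4,0,.1]); print(s.x,s.cost)
E
```

```text
time: 1.78
position: [0.5202, 0.2829, 0.3521]
tool_rot: [0.744, 0.669, 0.0, 0.0]
ft_force: [0.1, -0.1, -0.2]
grip_width: 0.0605
grip_force: 0.0
[0.52021625 0.28289732 0.35206972] [0.309 0.377 1.373 0.    1.391 0.415] 1.7833
[-79.28619948  38.37487874  -7.93691147]
[0.45758293 0.41586547 0.0033036  0.11091075] 1.8743347860724485e-05
```

```bash
python3 - <<'E'
from h import *
def tri(u1,u2):
    A=[];b=[]
    for n,u in (("top",u1),("side",u2)):
        K,Rc,p=cam(n); d=Rc@np.linalg.solve(K,[*u,1]); d/=np.linalg.norm(d); M=np.eye(3)-np.outer(d,d); A.append(M);b.append(M@p)
    x=np.linalg.lstsq(np.vstack(A),np.hstack(b),rcond=None)[0]
    return x.round(3), (proj(cam("top"),x)-u1).round(1),(proj(cam("side"),x)-u2).round(1)
f=lambda u,v:[190+(u+.5)/3-.5,90+(v+.5)/3-.5];fs=lambda u,v:[190+(u+.5)/3-.5,160+(v+.5)/3-.5]
print(tri(f(325,360),fs(490,192))); print(tri(f(620,370),fs(300,115))); print(tri(f(325,385),fs(490,192)),tri(f(325,385),fs(500,250)))
E
```

```text
(array([0.459, 0.048, 0.074]), array([-1. ,  0.5]), array([-1., -0.]))
(array([ 0.446, -0.127,  0.075]), array([-6.7,  3.5]), array([-6.3, -0.9]))
(array([0.445, 0.046, 0.064]), array([ 0.6, -0.3]), array([0.6, 0. ])) (array([0.445, 0.052, 0.014]), array([-1.2,  0.6]), array([-1.3, -0. ]))
```

```bash
python3 -m creep '[{"translation":[-28,14,0],"roll":7,"gripper":60},{"translation":[-56,28,0],"roll":8,"gripper":60},{"translation":[-80,38,-8],"roll":8,"gripper":60},{"translation":[-80,38,-8],"roll":8,"gripper":60},{"translation":[-80,38,-8],"roll":8,"gripper":60}]' 60
python3 - <<'E'
from h import *
o=telemetry.get_obs(); M=R.from_quat(o["tool_rot"]).as_matrix(); print(o["position"],np.degrees(np.arctan2(M[1,0],M[0,0])))
w=cam("wrist"); print(w[2],proj(w,[.565,.095,.056]),w[1][:,2])
cv2.imwrite("pics/w1.png",viewer.camera("wrist"))
for t in ("mallet","mallet_grip"): print(viewer.recognise("wrist",t)[:2])
E
```

```text
time: 2.2
position: [0.5498, 0.1999, 0.3599]
tool_rot: [0.787, 0.616, 0.0, -0.0]
ft_force: [-0.4, 0.2, -0.2]
grip_width: 0.0606
grip_force: 0.0
[0.54980936 0.19992676 0.35988995] 76.11852933198067
[0.56671279 0.26932556 0.50430026] [345.96716748 227.66655406] [-0.06352723 -0.2555758  -0.96469959]
[{'bbox': [333.9, 207.2, 23.6, 78.2], 'p': 0.69}]
[{'bbox': [332.9, 207.9, 25.8, 75.2], 'p': 0.57}]
```

View pics/w1.png

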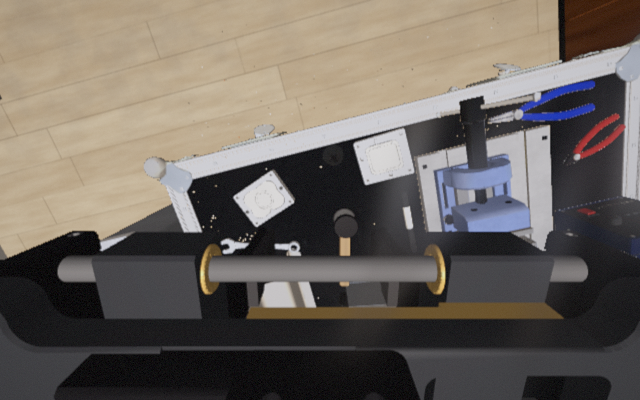

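The wrist view shows the mallet head at about (346,226), as projected, with the handle straight along image rows. The grasp is aligned.

```bash
python3 -m creep '[{"translation":[-37,10,0],"roll":0,"gripper":60},{"translation":[-74,20,0],"roll":0,"gripper":60},{"translation":[-110,30,10],"roll":0,"gripper":60},{"translation":[-140,40,30],"roll":0,"gripper":60},{"translation":[-140,40,70],"roll":0,"gripper":60}]' 60
python3 -m creep '[{"translation":[0,0,40],"roll":0,"gripper":60},{"translation":[0,0,80],"roll":0,"gripper":60},{"translation":[0,0,120],"roll":0,"gripper":60},{"translation":[0,0,150],"roll":0,"gripper":60},{"translation":[0,0,150],"roll":0,"gripper":60}]' 60
python3 - <<'E'
from h import *
o=telemetry.get_obs(); p=o["position"]; print(p,o["q"].round(3),o["time"]); print(totool(np.array([.555,.0542,.033])-p))
s=cam("side"); cv2.imwrite("pics/s4.png",cv2.resize(viewer.camera("side")[40:340,190:590],None,fx=2,fy=2))
w=cam("wrist"); h0=np.array([.565,.095,.056]); d=np.array([-.237,-.9715,0]); print(proj(w,h0),viewer.camera("wrist").shape,[x["bbox"] for x in viewer.recognise("wrist","mallet")])
E
```

```text
time: 2.77
position: [0.5588, 0.0516, 0.2932]
tool_rot: [0.787, 0.617, 0.004, 0.005]
ft_force: [1.7, 0.6, -1.0]
grip_width: 0.0602
grip_force: 0.0
time: 3.18
position: [0.5498, 0.0574, 0.1336]
tool_rot: [0.786, 0.618, -0.005, -0.005]
ft_force: [-0.7, 0.7, 0.4]
grip_width: 0.06
grip_force: 0.0
[0.54983584 0.05735852 0.13355535] [-0.098  0.587  1.702  0.     0.866  0.139] 3.1833
[ -1.67699086   7.15429708 100.46903418]
[328.16138859 165.13934135] (400, 640, 3) [[305.0, 133.5, 48.7, 153.6]]
```

View pics/s4.png

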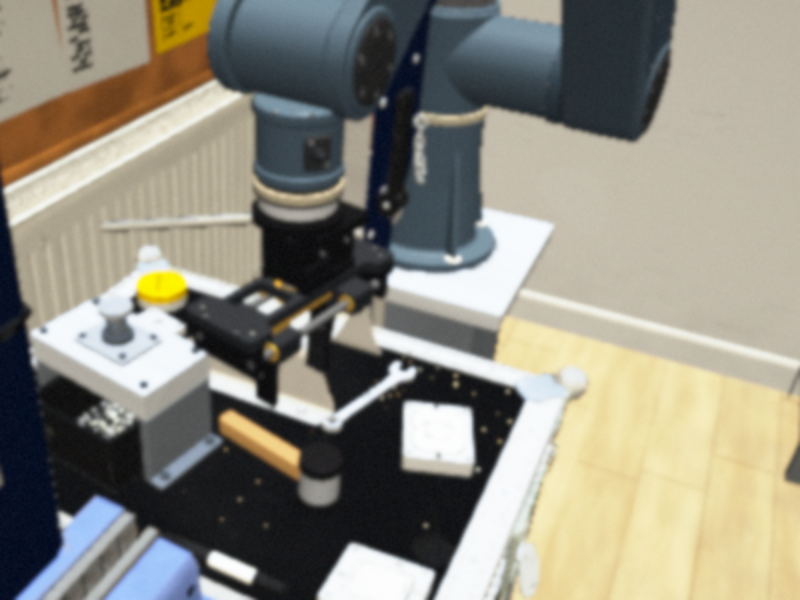

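The gripper's long side runs along x (closing direction), the handle is under it, and the stand is clear. I'll settle, measure, then descend.

```bash
python3 -m creep '[{"translation":[0,0,0],"roll":0,"gripper":60},{"translation":[0,0,0],"roll":0,"gripper":60},{"translation":[0,0,0],"roll":0,"gripper":60},{"translation":[0,0,0],"roll":0,"gripper":60}]' 60
python3 - <<'E'
from h import *
p=telemetry.get_obs()["position"]; print(p, totool(np.array([.555,.0542,.033])-p))
w=cam("wrist"); im=viewer.camera("wrist")
h0=np.array([.565,.095,.056]); d=np.array([-.237,-.9715,0]); e=h0+d*.125; e[2]=.039; g=h0+d*.03; g[2]=.039; print(proj(w,h0),proj(w,g),proj(w,e))
cv2.imwrite("pics/w2.png",cv2.resize(im[80:330,180:480],None,fx=2,fy=2)); print(viewer.recognise("wrist","mallet"))
E
```

```text
time: 3.67
position: [0.5556, 0.0556, 0.1411]
tool_rot: [0.786, 0.618, 0.001, 0.001]
ft_force: [0.2, -0.8, -0.2]
grip_width: 0.0601
grip_force: 0.0
[0.55564571 0.05559387 0.14106487] [ -1.55019612  -0.61655439 108.06291271]
[322.17235675 163.69742211] [322.16013932 194.18707699] [322.20859345 286.60536334]
[{'bbox': [299.1, 134.4, 48.0, 147.3], 'p': 0.76}]
```

View pics/w2.png

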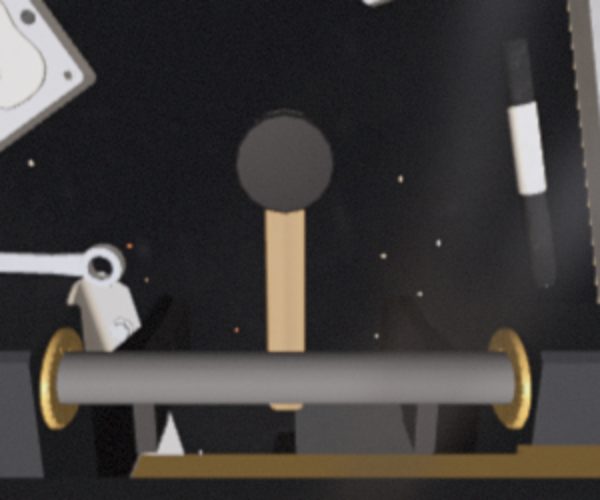

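Head centre is at (322,161.5) in the full wrist picture, matching the projection (322,164), with the handle centred between the fingers. I'll descend and grip.

```bash
python3 -m creep '[{"translation":[-1,0,25],"roll":0,"gripper":60},{"translation":[-1,0,50],"roll":0,"gripper":60},{"translation":[-1,0,75],"roll":0,"gripper":60},{"translation":[-1,0,95],"roll":0,"gripper":60},{"translation":[-1,0,108],"roll":0,"gripper":60}]' 60
python3 -m creep '[{"translation":[0,0,0],"roll":0,"gripper":60},{"translation":[0,0,0],"roll":0,"gripper":10},{"translation":[0,0,0],"roll":0,"gripper":10},{"translation":[0,0,0],"roll":0,"gripper":10},{"translation":[0,0,0],"roll":0,"gripper":10}]' 60
python3 -m creep '[{"translation":[0,0,0],"roll":0,"gripper":10},{"translation":[0,0,0],"roll":0,"gripper":10},{"translation":[0,0,0],"roll":0,"gripper":10},{"translation":[0,0,0],"roll":0,"gripper":10},{"translation":[0,0,0],"roll":0,"gripper":10}]' 60
```

```text
time: 4.18
position: [0.5537, 0.0546, 0.0297]
tool_rot: [0.787, 0.618, -0.001, -0.001]
ft_force: [-0.8, 1.2, -0.2]
grip_width: 0.06
grip_force: 0.0
time: 4.6
position: [0.5555, 0.0545, 0.0328]
tool_rot: [0.786, 0.618, 0.001, 0.001]
ft_force: [-0.3, 0.4, 0.6]
grip_width: 0.0413
grip_force: 0.0
time: 5.02
position: [0.5548, 0.0546, 0.0318]
tool_rot: [0.786, 0.618, 0.0, 0.0]
ft_force: [-0.2, -0.7, 2.4]
grip_width: 0.0173
grip_force: 60.0
```

```bash
python3 -m creep '[{"translation":[0,0,-15],"roll":0,"gripper":10},{"translation":[0,0,-45],"roll":0,"gripper":10},{"translation":[0,0,-80],"roll":0,"gripper":10},{"translation":[0,0,-115],"roll":0,"gripper":10},{"translation":[0,0,-150],"roll":0,"gripper":10}]' 60
python3 -m creep '[{"translation":[0,0,-25],"roll":0,"gripper":10},{"translation":[0,0,-45],"roll":0,"gripper":10},{"translation":[0,0,-45],"roll":0,"gripper":10},{"translation":[0,0,-45],"roll":0,"gripper":10},{"translation":[0,0,-45],"roll":0,"gripper":10}]' 60
python3 - <<'E'
from h import *
p=telemetry.get_obs()["position"]
w=cam("wrist"); im=viewer.camera("wrist"); M=R.from_quat(telemetry.get_obs()["tool_rot"]).as_matrix()
r=viewer.recognise("wrist","mallet"); print(r)
b=r[0]["bbox"]
print("expected",proj(w,p+M@[.0416,0,-.024])) 
cv2.imwrite("pics/w3.png",cv2.resize(im[80:330,180:480],None,fx=2,fy=2))
t=cam("top"); im=viewer.camera("top"); 
for n in ("pin_top","stand"): print(n,[(x["p"],x["bbox"]) for x in viewer.recognise("top",n)], )
print(proj(t,[.567,-.1245,.155]))
E
```

```text
time: 5.43
position: [0.5535, 0.0547, 0.1822]
tool_rot: [0.786, 0.618, -0.001, -0.001]
ft_force: [0.4, -0.5, -1.5]
grip_width: 0.0172
grip_force: 60.0
time: 5.85
position: [0.5531, 0.0547, 0.2248]
tool_rot: [0.786, 0.618, -0.001, -0.001]
ft_force: [-0.2, -0.3, -2.6]
grip_width: 0.0176
grip_force: 60.0
[{'bbox': [277.9, 138.1, 92.3, 168.0], 'p': 0.65}, {'bbox': [292.1, 27.8, 29.8, 37.0], 'p': 0.23}]
expected [323.02782939 194.40803062]
pin_top [(0.56, [384.7, 133.3, 19.2, 23.6])]
stand [(0.93, [336.6, 122.1, 101.2, 64.9])]
[393.21886907 146.04943822]
```

View pics/w3.png

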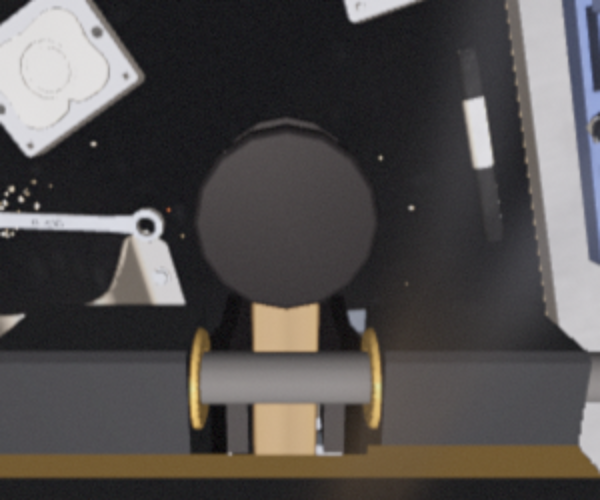

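Head top centre is at full-picture (323,188.5), level and about 44 mm from the grip, so the grasp is good. Next I'll carry it over the pin.

```bash
python3 -m creep '[{"translation":[-20,5,0],"roll":0,"gripper":10},{"translation":[-55,15,0],"roll":0,"gripper":10},{"translation":[-90,24,0],"roll":0,"gripper":10},{"translation":[-125,33,0],"roll":0,"gripper":10},{"translation":[-160,42,0],"roll":0,"gripper":10}]' 60
python3 -m creep '[{"translation":[-30,8,0],"roll":0,"gripper":10},{"translation":[-52,14,0],"roll":0,"gripper":10},{"translation":[-52,14,0],"roll":0,"gripper":10},{"translation":[-52,14,0],"roll":0,"gripper":10},{"translation":[-52,14,0],"roll":0,"gripper":10}]' 60
python3 - <<'E'
from h import *
p=telemetry.get_obs()["position"]; print(p,totool(np.array([.557,-.1645,p[2]])-p))
im=viewer.camera("top")[90:240,280:480]; a=cv2.resize(im,None,fx=3,fy=3,interpolation=2)
s=viewer.camera("side")[120:320,190:360]; s=cv2.resize(s,(382,450),interpolation=2)
cv2.imwrite("pics/over.png",cv2.resize(np.hstack([a,s]),(800,367)))
E
```

```text
time: 6.52
position: [0.5572, -0.1121, 0.2258]
tool_rot: [0.786, 0.618, -0.0, -0.001]
ft_force: [0.4, 0.6, -2.2]
grip_width: 0.0178
grip_force: 60.0
time: 6.93
position: [0.5582, -0.164, 0.2258]
tool_rot: [0.787, 0.617, -0.0, -0.001]
ft_force: [0.5, -0.1, -2.0]
grip_width: 0.0176
grip_force: 60.0
[ 0.55817189 -0.16404135  0.22576058] [-0.72383374 -1.02943472  0.00132677]
```

View pics/over.png

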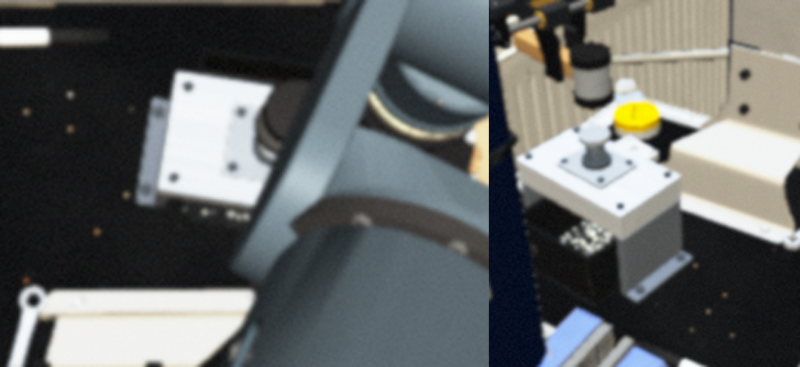

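The mallet head hangs straight above the pin in the side view (592,90 against 595,135). Now the strike.

```bash
python3 -m creep '[{"translation":[-1,-1,15],"roll":0,"gripper":10},{"translation":[-1,-1,30],"roll":0,"gripper":10},{"translation":[-1,-1,45],"roll":0,"gripper":10},{"translation":[-1,-1,58],"roll":0,"gripper":10},{"translation":[-1,-1,58],"roll":0,"gripper":10}]' 60
python3 - <<'E'
from h import *
o=telemetry.get_obs(); print(o["position"],o["ft_force"],o["moment"])
s=viewer.camera("side")[120:320,190:360]; cv2.imwrite("pics/strike.png",cv2.resize(s,None,fx=3,fy=3,interpolation=2))
E
```

```text
time: 7.45
position: [0.5574, -0.1639, 0.1675]
tool_rot: [0.786, 0.618, -0.0, -0.001]
ft_force: [-0.6, 0.1, 2.3]
grip_width: 0.0174
grip_force: 60.0
[ 0.55742228 -0.16385866  0.16751777] [-0.55262616  0.12356936  2.34955087] [-0.03325717  0.15241133  0.02585425]
```

View pics/strike.png

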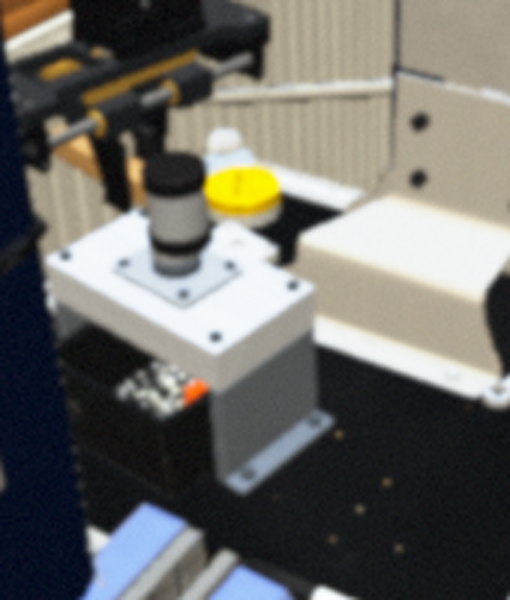

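The picture shows the pin head pressed almost to the housing and the orange casting in the tray at (195,390). I'll press 2 mm more for certainty, then lift.

```bash
python3 -m creep '[{"translation":[0,0,2],"roll":0,"gripper":10},{"translation":[0,0,2],"roll":0,"gripper":10},{"translation":[0,0,2],"roll":0,"gripper":10}]' 60
python3 -m creep '[{"translation":[0,0,-12],"roll":0,"gripper":10},{"translation":[0,0,-30],"roll":0,"gripper":10},{"translation":[0,0,-50],"roll":0,"gripper":10},{"translation":[0,0,-62],"roll":0,"gripper":10},{"translation":[0,0,-62],"roll":0,"gripper":10}]' 60
```

```text
time: 7.75
position: [0.5577, -0.1646, 0.1673]
tool_rot: [0.786, 0.618, 0.0, 0.0]
ft_force: [0.7, 1.6, 1.7]
grip_width: 0.0175
grip_force: 60.0
time: 8.17
position: [0.5593, -0.1665, 0.2315]
tool_rot: [0.786, 0.618, 0.001, 0.003]
ft_force: [-0.8, -0.1, -2.1]
grip_width: 0.0175
grip_force: 60.0
```

```bash
python3 -m creep '[{"translation":[20,-5,0],"roll":0,"gripper":10},{"translation":[55,-15,0],"roll":0,"gripper":10},{"translation":[90,-24,0],"roll":0,"gripper":10},{"translation":[125,-34,0],"roll":0,"gripper":10},{"translation":[160,-43,0],"roll":0,"gripper":10}]' 60
python3 -m creep '[{"translation":[30,-8,0],"roll":0,"gripper":10},{"translation":[53,-14,0],"roll":0,"gripper":10},{"translation":[53,-14,20],"roll":0,"gripper":10},{"translation":[53,-14,50],"roll":0,"gripper":10},{"translation":[53,-14,80],"roll":0,"gripper":10}]' 60
python3 -m creep '[{"translation":[0,0,30],"roll":0,"gripper":10},{"translation":[0,0,60],"roll":0,"gripper":10},{"translation":[0,0,80],"roll":0,"gripper":10},{"translation":[0,0,90],"roll":0,"gripper":10},{"translation":[0,0,90],"roll":0,"gripper":10}]' 60
python3 -m creep '[{"translation":[0,0,0],"roll":0,"gripper":10},{"translation":[0,0,0],"roll":0,"gripper":10},{"translation":[0,0,0],"roll":0,"gripper":10}]' 60
```

```text
time: 8.58
position: [0.5527, 0.0016, 0.2274]
tool_rot: [0.787, 0.617, -0.001, -0.001]
ft_force: [0.5, -0.1, -1.7]
grip_width: 0.0174
grip_force: 60.0
time: 9.0
position: [0.5531, 0.0558, 0.1479]
tool_rot: [0.786, 0.618, 0.001, 0.001]
ft_force: [-0.3, -0.5, -2.8]
grip_width: 0.0172
grip_force: 60.0
time: 9.42
position: [0.5506, 0.0551, 0.0557]
tool_rot: [0.786, 0.618, -0.002, -0.002]
ft_force: [-0.6, 0.3, -2.6]
grip_width: 0.0175
grip_force: 60.0
time: 9.67
position: [0.5539, 0.055, 0.06]
tool_rot: [0.786, 0.618, 0.001, 0.001]
ft_force: [0.7, 0.6, -1.6]
grip_width: 0.0175
grip_force: 60.0
```

Need 28 mm down to grasp height; I'll go gently.

```bash
python3 -m creep '[{"translation":[0,0,8],"roll":0,"gripper":10},{"translation":[0,0,16],"roll":0,"gripper":10},{"translation":[0,0,22],"roll":0,"gripper":10},{"translation":[0,0,25],"roll":0,"gripper":10},{"translation":[0,0,25],"roll":0,"gripper":10}]' 60
python3 -m creep '[{"translation":[0,0,1],"roll":0,"gripper":10},{"translation":[0,0,2],"roll":0,"gripper":10},{"translation":[0,0,2],"roll":0,"gripper":10},{"translation":[0,0,2],"roll":0,"gripper":10}]' 60
```

```text
time: 10.08
position: [0.5519, 0.0552, 0.0325]
tool_rot: [0.786, 0.618, -0.001, -0.001]
ft_force: [-0.1, 0.7, -2.2]
grip_width: 0.0171
grip_force: 60.0
time: 10.42
position: [0.5526, 0.0551, 0.0319]
tool_rot: [0.786, 0.618, 0.0, 0.0]
ft_force: [-0.8, -0.4, 0.7]
grip_width: 0.0175
grip_force: 60.0
```

Contact with the case top. I'll open, then raise.

```bash
python3 -m creep '[{"translation":[0,0,0],"roll":0,"gripper":25},{"translation":[0,0,0],"roll":0,"gripper":40},{"translation":[0,0,0],"roll":0,"gripper":60},{"translation":[0,0,0],"roll":0,"gripper":60},{"translation":[0,0,0],"roll":0,"gripper":60}]' 10
python3 -m creep '[{"translation":[0,0,0],"roll":0,"gripper":60},{"translation":[0,0,0],"roll":0,"gripper":60},{"translation":[0,0,-10],"roll":0,"gripper":60},{"translation":[0,0,-25],"roll":0,"gripper":60},{"translation":[0,0,-50],"roll":0,"gripper":60}]'
python3 -m creep '[{"translation":[0,0,-40],"roll":0,"gripper":60},{"translation":[0,0,-80],"roll":0,"gripper":60},{"translation":[0,0,-110],"roll":0,"gripper":60},{"translation":[0,0,-110],"roll":0,"gripper":60},{"translation":[0,0,-110],"roll":0,"gripper":60}]'
python3 - <<'E'
from h import *
s=viewer.camera("side")[140:320,180:440]; cv2.imwrite("pics/end.png",cv2.resize(s,None,fx=3,fy=3,interpolation=2))
for t in ("mallet","casting","pin_top","tray"): print(t,[(x["p"],x["bbox"]) for x in viewer.recognise("side",t)][:1])
E
```

```text
time: 10.83
position: [0.5528, 0.0551, 0.0316]
tool_rot: [0.786, 0.618, 0.0, 0.0]
ft_force: [0.3, -0.1, -0.1]
grip_width: 0.0431
grip_force: 0.0
time: 11.25
position: [0.5511, 0.0552, 0.0808]
tool_rot: [0.787, 0.618, -0.002, -0.002]
ft_force: [-0.1, -0.0, 0.3]
grip_width: 0.0596
grip_force: 0.0
time: 11.67
position: [0.5539, 0.055, 0.1943]
tool_rot: [0.786, 0.618, 0.002, 0.002]
ft_force: [-0.5, -1.3, -0.3]
grip_width: 0.0601
grip_force: 0.0
mallet [(0.75, [301.6, 245.6, 61.0, 50.0])]
casting []
pin_top [(0.52, [238.4, 187.5, 17.5, 19.1])]
tray [(0.93, [211.4, 227.1, 51.1, 60.0])]
```

View pics/end.png

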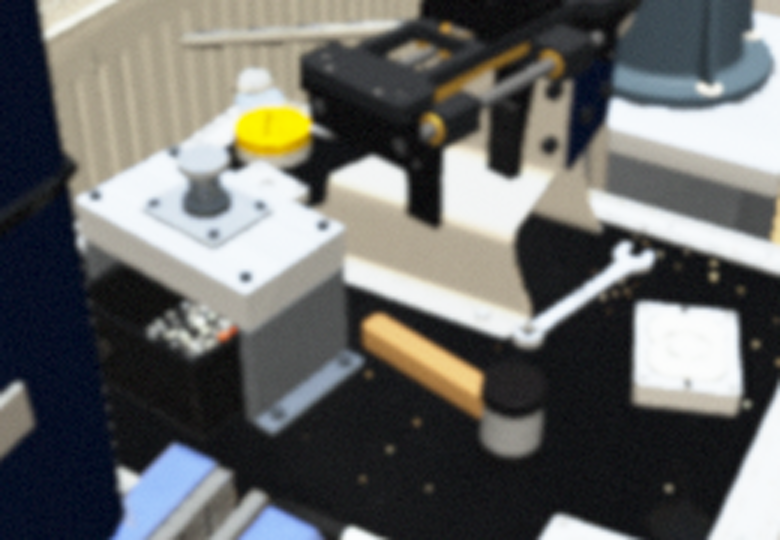

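The pin is up at (205,165), orange shows in the tray at (227,333), and the mallet stands free of the stand at (513,410).

```bash
python3 -c "
from rig import hand_in
print(hand_in())"
```

```text
the job is handed in; nothing more can be done
None
```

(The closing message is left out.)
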